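# Take the top sample tray off a nested stack

### The job

Take the top tray off the stack of nested metal sample trays and set it down gently (not dropped), right way up, in the middle of the printed sheet, its long side along the sheet's long side. One end of it is caught under the lips of the keeper on the tray below, so a straight lift drags that tray up: find by sight or feel which end is free, tip that end up a little by its tongue, and draw the tray out from under the lips. Do not lift, tip or shift the next tray (a slight stir while feeling does no harm), and leave the other things on the desk alone.

Things in the scene. Friction and masses are not known exactly. Their poses are not given: they have to be found in the camera images.
- top_tray: Uppermost of 3 nested open aluminium trays, about 160 g, both ends alike. Origin: centre of its underside; x along its length, z up. Floor 104 x 72 mm, 4 thick; 3 mm walls flare 0.35 mm per mm to a flat rim 144 x 108 mm, z 28 to 32. 10 mm stand-offs under the rim's corners rest on the rim below: it sits 14 mm above the tray it nests in, about 1.7 mm between walls.
- tongue_a (a point): On the top tray's tongue at its +x end: a flat handling plate standing out level from the middle of the rim, x 72 to 118 mm, 36 mm wide (y -18 to 18), 5 mm thick (z 28 to 33). The point is on its upper face at (107, 0, 33) mm in the tray's frame, 61 mm above the desk in the stack. Each tray below has a like tongue straight under it, 9 mm clear: fingers reaching deeper take two.
- tongue_b (a point): The like point on the top tray's like tongue at its other end, at (-107, 0, 33) mm in the tray's frame. Axes as the tray. (Two 5 mm nubs under the middle of its long rims stand beside fingers of the keeper; they come clear as the tray is tipped.)
- next_tray: Middle tray, loose, 200 g in all; form and axes as top_tray. On it a stiff dark steel keeper frame, slid 6 to 9 mm to +x or -x (not told): at each end two posts (y +-39 to 62 mm) with lips bent inwards at y +-39 to 53, 3 mm above the top tray's rim (z 49 to 53). At the held end the lips overlap that rim by 6 to 9 mm (posts 2 to 5 mm off it); at the free end they clear it by as much.
- bottom_tray: The lowest tray, same form and axes as top_tray, no keeper, stuck down to the desk. Its origin is on the desk.
- sheet: White printed sheet with a thin red border and grey rows, 300 mm (its x) by 200 mm (its y), lying flat and stuck to the desk, under 2 mm thick (a tray on it stands at desk height). Origin: its centre on the desk; x along its long side.
- bottle: Bystander: upright water bottle, radius 33 mm, 200 mm tall. Origin: centre of its underside.
- bowl: Bystander: small brass bowl, radius 36 mm, 35 mm tall. Origin: centre of its underside.
- clock: Bystander: white desk clock, 60 x 90 mm foot, 76 mm tall. Origin: centre of its underside.

How it is judged:
By the outcome, as a careful person would: the job done as asked, in the order asked, and still so for the second after the job is handed in, with the robot touching nothing.
It also fails if it takes over 58 s, if anything falls off the work surface, if the arm or the gripper's body presses on something with over 40 N, if the wrist force passes 120 N, or if a joint passes its speed limit or range.

### The arm

A 6-joint arm with a two-finger parallel gripper is mounted at the origin on the work surface. World frame = base frame: x ahead of the robot, y to its left, z up, the work surface at z = 0. Lengths are in m, angles in rad, forces in N, time in s.
With the tool pointing down it reaches from about 0.35 to 0.85 m from the base axis. Payload 8.1 kg.
Tool frame: the origin (TCP) lies at the very end of the fingers, on their centre line; the grasp point (between the pads) lies 19 mm behind it; z points along the fingers, y is the line along which they close (so a half turn about z gives the same grasp; the last joint's range is limited). The gripper opens to 85 mm and grips with 20 to 120 N. Pads are 22 mm wide; open, the fingers measure 114 mm over their backs; the gripper's body (76 mm by 85 mm) begins 54 mm behind the grasp point. The pads swing forward as they close: fully open they stand 13 mm farther back than shut.
Start: joints at [1.068, 0.13, 1.488, -0, 1.523, -0.085], TCP at [0.243, 0.548, 0.231] pointing down, gripper open.
Joint ranges: [-2.96, 2.96], [-0.89, 2.26], [0.02, 2.5], [-1.34, 4.48], [0, 2.73], [-2.66, 2.66]. Speed limits (rad/s): [2.39, 2.39, 2.79, 3.14, 3.14, 3.14].

### API

Orientations are given as a unit quaternion [x, y, z, w].
In Python, from plant import robot gives the robot as it stands.
- The arm moves only by the tool move_arm, never from a script. Its argument "deltas" is a list of rows, each a list of 3 entries, a list of its own where there are three numbers: the turn, a rotation vector about the tool's x, y, z in degrees, then the shift along the tool's x, y, z in mm, then the gripper's target within -1 to 1 (shut at 1, half-way at 0, fully open at -1). A call has 1 to 8 rows; each row is the pose to reach, as a shift and turn from the pose commanded when the call began, along the tool's axes at that moment; what a row does not reach only later rows make up. A row lasts 1/10 s, in which the tool goes at most 50 mm and 8.59 degrees, less where a joint would pass 70% of its speed; a pose out of reach is approached as far as the arm can. A call with a gripper value outside its range is refused whole. The fingers move at their own pace and stop on an object; the grip force is fixed at half the most. Time passes only in rows, so rows that repeat a pose let the fingers close. It gives the time, the measured TCP pose, the force, the opening and the grip force at its end, in the units of the state.
- robot.get_state(): the state, without advancing time (a new reading comes with each control period).
- robot.get_image(name): name is "scene" or "top" or "wrist"; returns the picture (400x640x3 uint8, red, green, blue); there is no depth.
- robot.calibration(name): a dict with "fx", "fy", "cx", "cy" (pixels), "rvec" (rotation vector, rad) and "tvec" (3), from world to camera coordinates, as OpenCV has them; the wrist camera has in their place "T_tool_cam" (4x4, takes a point from camera to tool coordinates, whose origin is the TCP and whose axes are the flange's). Camera axes: x right, y down, z forward; pixel columns grow to the right and rows downward; lengths in m; the calibration is good to about 2 mm. A picture is of the moment at which its call begins: read the wrist's pose just before it. calibration takes no time and is no camera call.
- robot.sign_off(): hands the job in; it is judged then, once.
The state is a dict: "time": time; "joint_positions": joint angles; "qvel": joint speeds; "effort": joint torques, N m; "eef_pos": TCP position; "eef_rot": TCP orientation; "ft_force": force on the tool from outside, world axes, zero at the start; "moment": the same for the moment, N m; "grip_width": opening from 0.0 (shut) to 1.0 (fully open); "gripper_force": force on a finger pad.
Only numpy, scipy, OpenCV 4.12 (cv2) and the standard library are available. Lean on these libraries where they do the work, as an engineer would, in place of code of your own. Each camera call takes 0.05 s, during which the arm holds its last target. There are 200 camera calls.

## Working session

There is one attempt and no reset: what is moved stays moved. The work goes in short steps, Python scripts to look and compute and a tool call to move; the robot and the scene stay as the last step left them, time stands still between calls to the robot, and variables do not carry over. Pictures are saved under pics/ and viewed, at most 10 in all, crops included, and the job is handed in when it is done.

Besides the shell and the picture viewer there is one more tool, called after "Request:" by a JSON object that holds its "method" and its "body". move_arm: Moves the arm, as the interface text tells. Its arguments: {"type":"object","properties":{"deltas":{"type":"array"}},"required":["deltas"]}

```bash
mkdir -p pics
cat > h.py <<'E'
import numpy as np, cv2
from scipy.spatial.transform import Rotation as R
from plant import robot
def save(name,fn):
    im=robot.get_image(name); cv2.imwrite('pics/'+fn,im[:,:,::-1]); return im
def cam(name,st=None):
    c=robot.calibration(name); K=np.array([[c['fx'],0,c['cx']],[0,c['fy'],c['cy']],[0,0,1]])
    if name=='wrist':
        T=np.eye(4);T[:3,:3]=R.from_quat(st['eef_rot']).as_matrix();T[:3,3]=st['eef_pos']
        W=np.linalg.inv(T@np.array(c['T_tool_cam']))
    else:
        W=np.eye(4);W[:3,:3]=R.from_rotvec(np.ravel(c['rvec'])).as_matrix();W[:3,3]=np.ravel(c['tvec'])
    return K,W
def toplane(name,uv,z,st=None):
    K,W=cam(name,st);C=np.linalg.inv(W);out=[]
    for p in uv:
        d=C[:3,:3]@np.linalg.inv(K)@[p[0],p[1],1];o=C[:3,3];out.append(o+d*(z-o[2])/d[2])
    return np.array(out)
def proj(name,P,st=None):
    K,W=cam(name,st);q=(W[:3,:3]@np.array(P).T).T+W[:3,3];q=(K@q.T).T;return q[:,:2]/q[:,2:]
E
python3 - <<'E'
from h import *
save('top','top0.png');save('scene','scene0.png')
s=robot.get_state();print(s)
for n in('top','scene','wrist'):print(robot.calibration(n))
E
```

```text
{'time': 0.1, 'joint_positions': array([ 1.06758419e+00,  1.31103537e-01,  1.48918626e+00, -8.00961033e-06,
        1.52301807e+00, -8.54019825e-02]), 'qvel': array([ 1.94580375e-05, -2.85234056e-03, -2.06193307e-03, -4.89614147e-04,
        2.41592341e-03,  7.67009957e-04]), 'effort': array([ 2.05156968e-03, -5.70943451e+01, -5.01947844e+01, -7.50628573e-07,
        7.87786092e-03,  4.91083517e-05]), 'eef_pos': array([0.24319297, 0.54794768, 0.23032993]), 'eef_rot': array([ 2.07388642e-01,  9.78258256e-01, -8.21892382e-04, -2.44943569e-04]), 'ft_force': array([0.88075167, 0.06608881, 0.47491634]), 'moment': array([-0.00085585, -0.02981875, -0.03291879]), 'gripper_force': 0.0, 'grip_width': 0.9994580736395399}
{'fx': 500.7164270927574, 'fy': 500.7164270927574, 'cx': 316.72259385593657, 'cy': 194.11866251266736, 'rvec': array([ 2.06273349, -2.16513856,  0.21685601]), 'tvec': array([0.03382765, 0.59457753, 1.23961778])}
{'fx': 368.22249939219586, 'fy': 368.22249939219586, 'cx': 320.3212124593805, 'cy': 199.16080997628472, 'rvec': array([ 0.72648914,  2.39571216, -1.33065799]), 'tvec': array([ 0.45666602, -0.09089743,  1.46221098])}
{'fx': 290.1327146488883, 'fy': 290.1327146488883, 'cx': 320.17769868311734, 'cy': 195.71168453846033, 'T_tool_cam': array([[-9.34714447e-05, -9.53151314e-01, -3.02493906e-01,
         7.67232283e-02],
       [ 9.99997171e-01,  6.29898033e-04, -2.29379602e-03,
        -9.28766191e-04],
       [ 2.37687501e-03, -3.02493264e-01,  9.53148559e-01,
        -1.41838035e-01],
       [ 0.00000000e+00,  0.00000000e+00,  0.00000000e+00,
         1.00000000e+00]])}
```

View pics/top0.png

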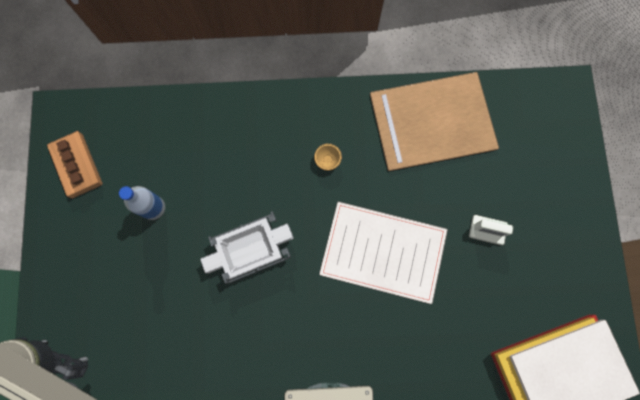

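View pics/scene0.png

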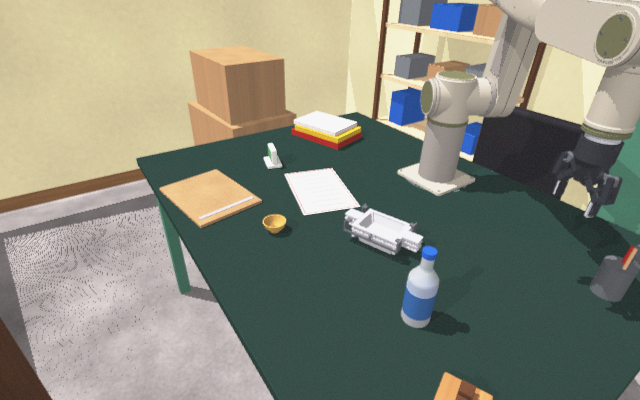

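The top view shows the stack centred near (247,249), with tongue tips near (203,264) and (291,233). The sheet corners are near (338,204), (446,227), (433,301) and (320,276). The bowl is at (327,157), the bottle at (150,205) and the clock at (490,230). The scene view agrees with this layout.

Run:
```python
from h import *
t=toplane('top',[(203,264.5),(291,233)],.061);print(t,np.linalg.norm(t[0]-t[1]),t.mean(0))
d=t[1]-t[0];print(np.degrees(np.arctan2(d[1],d[0])))
s=toplane('top',[(338,204),(446.5,227),(433,301),(320,275.5)],0);print(s,s.mean(0))
for i in range(4):
  d=s[(i+1)%4]-s[i];print(np.linalg.norm(d),np.degrees(np.arctan2(d[1],d[0])))
print(toplane('top',[(327,157)],.03),toplane('top',[(150,210)],0),toplane('top',[(490,230)],0.03))
im=cv2.imread('pics/top0.png');c=cv2.resize(im[195:300,180:320],None,fx=5.5,fy=5.5,interpolation=cv2.INTER_CUBIC);cv2.imwrite('pics/c.png',c)
print(R.from_quat(robot.get_state()['eef_rot']).as_matrix())
```

```text
[[0.42819629 0.3006194  0.061     ]
 [0.49731811 0.07555029 0.061     ]] 0.23544411269619778 [0.4627572  0.18808484 0.061     ]
-72.9275574514601
[[ 5.77944364e-01 -5.16227245e-02 -2.22044605e-16]
 [ 5.01130165e-01 -3.38657034e-01  0.00000000e+00]
 [ 3.09438169e-01 -2.84119107e-01  0.00000000e+00]
 [ 3.89127594e-01  6.53127988e-03  0.00000000e+00]] [ 4.44410073e-01 -1.66966896e-01 -5.55111512e-17]
0.29713484425135767 -104.98204238104489
0.1992992903521252 164.11851772037218
0.3013769264553663 74.66763847448411
0.19756938233702315 -17.11839976733802
[[ 0.70277483 -0.02781647  0.03      ]] [[0.58626404 0.45757044 0.        ]] [[ 0.48393738 -0.4435728   0.03      ]]
[[-9.13979783e-01  4.05758900e-01 -8.20138426e-04]
 [ 4.05759705e-01  9.13978551e-01 -1.50644899e-03]
 [ 1.38333847e-04 -1.70964304e-03 -9.99998529e-01]]
```

View pics/c.png

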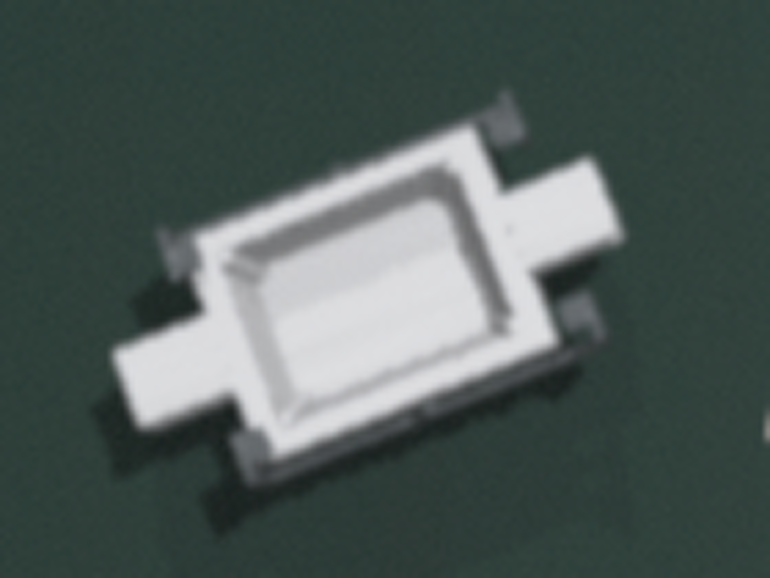

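The free end looks like the right-hand end, towards the robot's -y: its lips stand clear of the rim in the crop at (505,120) and (580,315). At the left end the lips cover the rim corners, at (180,255) and (252,455). I'll hover over the right tongue and look from close by.

```bash
cat >> h.py <<'E'
def goal(pos,yaw,tilt=0):
    # tool x horizontal at yaw(deg), z down, then turned by tilt (deg) about tool y; print delta
    a=np.radians(yaw);x=np.array([np.cos(a),np.sin(a),0]);z=np.array([0,0,-1.]);y=np.cross(z,x)
    M=np.stack([x,y,z],1)@R.from_rotvec([0,np.radians(tilt),0]).as_matrix()
    s=robot.get_state();C=R.from_quat(s['eef_rot']).as_matrix()
    print('turn',np.round(np.degrees(R.from_matrix(C.T@M).as_rotvec()),2),'shift',np.round(1000*C.T@(np.array(pos)-s['eef_pos']),1))
def st():
    s=robot.get_state();C=R.from_quat(s['eef_rot']).as_matrix()
    print(round(s['time'],2),'pos',np.round(s['eef_pos'],4),'yaw',round(np.degrees(np.arctan2(C[1,0],C[0,0])),2),'z',np.round(C[:,2],3),'F',np.round(s['ft_force'],1),'M',np.round(s['moment'],2),'g',round(s['grip_width'],3),round(s['gripper_force'],1))
    return s
E
python3 -c "
from h import *
goal([.505,.05,.2],107)"
```

```text
turn [-1.000e-01  3.000e-02  4.906e+01] shift [-441.3 -348.8   30.9]
```

Request:
{"method": "move_arm", "body": {"deltas": [[[0,0,49],[-440,-349,31],-0.15],[[0,0,49],[-440,-349,31],-0.15],[[0,0,49],[-440,-349,31],-0.15],[[0,0,49],[-440,-349,31],-0.15],[[0,0,49],[-440,-349,31],-0.15],[[0,0,49],[-440,-349,31],-0.15],[[0,0,49],[-440,-349,31],-0.15],[[0,0,49],[-440,-349,31],-0.15]]}}

```text
time: 0.9
eef_pos: [0.429, 0.1927, 0.2089]
eef_rot: [0.594, 0.804, -0.0, -0.0]
ft_force: [0.8, 0.6, 0.9]
grip_width: 0.577
gripper_force: 0.0
```

```bash
python3 -c "
from h import *
st();goal([.497,.078,.2],107)"
```

```text
0.9 pos [0.429  0.1927 0.2089] yaw 107.06 z [-0.  0. -1.] F [0.8 0.6 0.9] M [ 0.01 -0.04 -0.  ] g 0.577 0.0
turn [-0.   -0.    0.06] shift [-129.6   31.4    8.9]
```

Request:
{"method": "move_arm", "body": {"deltas": [[[0,0,0],[-130,31,9],-0.15],[[0,0,0],[-130,31,9],-0.15],[[0,0,0],[-130,31,9],-0.15],[[0,0,0],[-130,31,9],-0.15],[[0,0,0],[-130,31,9],-0.15]]}}

```text
time: 1.4
eef_pos: [0.4963, 0.0788, 0.1996]
eef_rot: [0.595, 0.804, -0.0, -0.001]
ft_force: [-0.2, 0.5, 0.6]
grip_width: 0.575
gripper_force: 0.0
```

```bash
python3 -c "
from h import *
s=st();save('wrist','w1.png')
c=np.array([.463,.188]);e=np.array([np.cos(np.radians(-73)),np.sin(np.radians(-73))])
f=np.array([-e[1],e[0]])
P=[[*(c+e*x+f*y),.061 if x>72 else .06] for x,y in[(118,18),(118,-18),(72,54),(72,-54),(-72,54),(-72,-54)]]
print(proj('wrist',P,s))"
```

```text
1.4 pos [0.4963 0.0788 0.1996] yaw 106.94 z [-0.001  0.    -1.   ] F [-0.2  0.5  0.6] M [-0.02  0.03 -0.01] g 0.575 0.0
[[ 466.36134901 1100.57188015]
 [ 176.73650552 1098.00546873]
 [1035.23357002 1100.83896301]
 [-382.34198013 1088.3459669 ]
 [-398.94328084 1112.66187412]
 [1052.34299751 1125.81588268]]
```

View pics/w1.png

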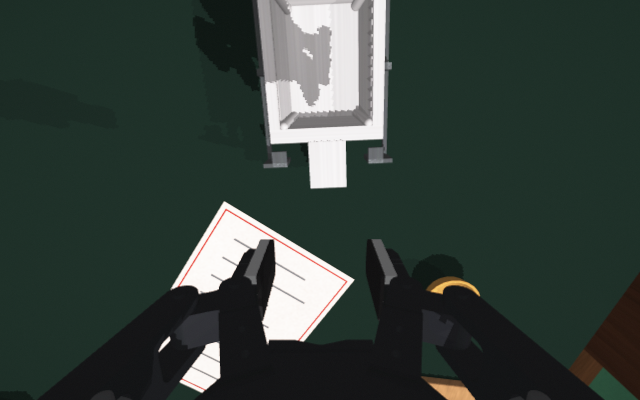

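The wrist view shows both free-end lip posts, at (275,160) and (380,155), clear of the rim's end at v≈140. The tongue tip is centred near (328,187). My projection printed nonsense, so I'll debug it.

```bash
python3 -c "
from h import *
s=st();K,W=cam('wrist',s);print(K,np.linalg.inv(W))
print(toplane('wrist',[(310,188),(347,187),(309,141),(345,140),(271,143),(383,138)],.061,s))"
```

```text
1.45 pos [0.4961 0.0796 0.1998] yaw 107.03 z [-0.001  0.    -1.   ] F [-0.2 -0.8  0.1] M [ 0.06  0.01 -0.02] g 0.575 0.0
[[290.13271465   0.         320.17769868]
 [  0.         290.13271465 195.71168454]
 [  0.           0.           1.        ]] [[ 0.95619413  0.27959709  0.08670784  0.47375657]
 [ 0.29272394 -0.91088812 -0.29085311  0.15240848]
 [-0.00234055  0.3034935  -0.95283064  0.34170932]
 [ 0.          0.          0.          1.        ]]
[[0.48711792 0.07150705 0.061     ]
 [0.52239439 0.08342719 0.061     ]
 [0.47296289 0.11617645 0.061     ]
 [0.50562899 0.12717757 0.061     ]
 [0.43860698 0.10365951 0.061     ]
 [0.53969972 0.13959274 0.061     ]]
```

```bash
python3 -c "
from h import *
goal([.5007,.087,.085],109.5)"
```

```text
turn [-0.05 -0.04 -2.47] shift [  5.6   6.7 114.8]
```

Request:
{"method": "move_arm", "body": {"deltas": [[[0,0,-2.5],[5.5,6.5,40],-0.15],[[0,0,-2.5],[5.5,6.5,80],-0.15],[[0,0,-2.5],[5.5,6.5,115],-0.15],[[0,0,-2.5],[5.5,6.5,115],-0.15],[[0,0,-2.5],[5.5,6.5,115],-0.15]]}}

```text
time: 1.95
eef_pos: [0.5004, 0.0876, 0.0856]
eef_rot: [0.576, 0.817, -0.0, -0.001]
ft_force: [0.7, 0.1, -0.1]
grip_width: 0.577
gripper_force: 0.0
```

```bash
python3 -c "
from h import *
s=st();save('wrist','w2.png')"
```

```text
1.95 pos [0.5004 0.0876 0.0856] yaw 109.65 z [-0.001  0.    -1.   ] F [ 0.7  0.1 -0.1] M [-0.05 -0.04 -0.06] g 0.577 0.0
```

View pics/w2.png

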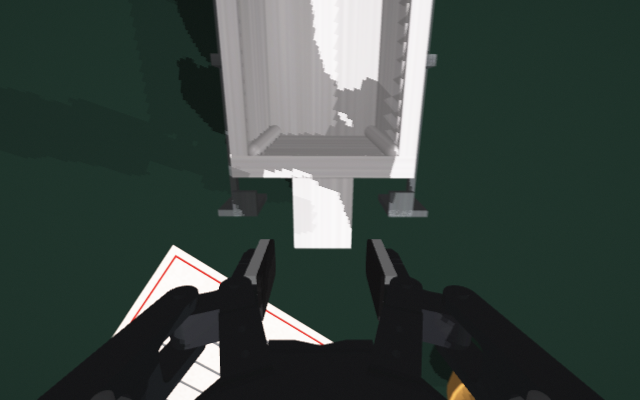

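The tongue spans u 293–352 and ends at v≈248. It sits midway between the fingers, and its edges are parallel to the tool's axis.

```bash
python3 -c "
from h import *
s=st();p=toplane('wrist',[(293,248),(352,247.5),(292.5,178),(353.5,178),(230,179),(415,178)],.061,s)
C=R.from_quat(s['eef_rot']).as_matrix();print(np.round(1000*(p-s['eef_pos'])@C,1))"
```

```text
2.0 pos [0.5019 0.0875 0.0871] yaw 109.64 z [ 0.002  0.    -1.   ] F [-0.5 -0.2  0.1] M [-0.01  0.01  0.01] g 0.577 0.0
[[-12.8 -18.   26.1]
 [-12.4  20.1  26.2]
 [ 33.7 -16.9  26.1]
 [ 33.7  19.4  26.2]
 [ 33.1 -54.2  26. ]
 [ 33.7  56.1  26.2]]
```

Request:
{"method": "move_arm", "body": {"deltas": [[[0,0,0],[-3,1,12],-0.15],[[0,0,0],[-3,1,24],-0.15],[[0,0,0],[-3,1,32.5],-0.15],[[0,0,0],[-3,1,32.5],-0.15],[[0,0,0],[-3,1,32.5],-0.15]]}}

```text
time: 2.5
eef_pos: [0.5027, 0.084, 0.0524]
eef_rot: [0.577, 0.817, -0.0, -0.0]
ft_force: [0.1, 0.1, -0.8]
grip_width: 0.576
gripper_force: 0.0
```

Request:
{"method": "move_arm", "body": {"deltas": [[[0,0,0],[0,0,0],0.1],[[0,0,0],[0,0,0],0.3],[[0,0,0],[0,0,0],0.5],[[0,0,0],[0,0,0],1],[[0,0,0],[0,0,0],1],[[0,0,0],[0,0,0],1]]}}

```text
time: 3.1
eef_pos: [0.5035, 0.084, 0.0531]
eef_rot: [0.577, 0.817, 0.0, 0.0]
ft_force: [-0.9, -0.1, 4.3]
grip_width: 0.393
gripper_force: 59.4
```

```bash
python3 -c "
from h import *
s=st();save('wrist','w3.png')"
```

```text
3.1 pos [0.5035 0.084  0.0531] yaw 109.56 z [ 0.001 -0.    -1.   ] F [-0.9 -0.1  4.3] M [-0.17  0.08  0.01] g 0.393 59.4
```

View pics/w3.png

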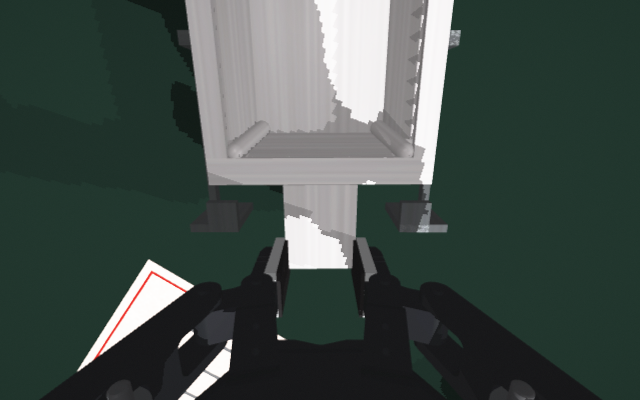

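The grip is on the tongue only, with its end at v≈268 between the pads, and the lips stand clear. I'll work out a clear tipping path in the tray's vertical plane.

```bash
cat > path.py <<'E'
import numpy as np
# clearance of top tray (pose tx,tz,th in next-tray frame; free end +x), worst-case keeper
def margin(tx,tz,th,ov=7.5):
    c,s=np.cos(th),np.sin(th)
    T=lambda P:np.array([[tx+c*x-s*z,tz+s*x+c*z] for x,z in P])
    m=[]
    L=T([(-72,32),(-72,28)]); lipx=-72+ov; post=-72-(11-ov)   # gap 2..5 as ov 9..6
    m.append((L[:,0]-post).min())
    # rim top under the lip
    R=T([(x,32) for x in np.linspace(-72,-55,18)]); r=R[R[:,0]<lipx+1]
    if len(r): m.append((49-r[:,1]).min())
    S=T([(-72,18),(-62,18),(62,18),(72,18)]); m.append((S[:,1]-32).min()+.0)
    O=T([(52+.35*z,z) for z in np.linspace(0,28,15)]);O=O[O[:,1]<33]
    if len(O): m.append(((48.8+.35*O[:,1])-O[:,0]).min())
    H=T([(-52-.35*z,z) for z in np.linspace(0,28,15)]);H=H[H[:,1]<33]
    if len(H): m.append((H[:,0]+(48.8+.35*H[:,1])).min())
    m.append(T([(-52,0),(52,0)])[:,1].min()-4)
    F=T([(72,28),(118,28)])  # over the free-end lips (x 78..95)
    if F[0,0]>76-ov+6: m.append(F[0,1]-53)
    return min(m)
if __name__=='__main__':
    for ov in(6,9):
      for d in (0,2,4,6,8,10,12,14,16):
        b={}
        for tx in np.arange(-4,16,.5):
            g=max((margin(tx,z,np.radians(d),ov),z) for z in np.arange(12,34,.25))
            b[tx]=g
        print(ov,d,[(float(k),round(float(v[0]),1),float(v[1])) for k,v in b.items() if v[0]>.2][::2])
E
python3 path.py
```

```text
6 0 [(-2.0, 0.5, 16.5), (-1.0, 1.2, 15.75), (0.0, 1.5, 15.5), (1.0, 1.2, 15.75), (2.0, 0.5, 16.5), (7.5, 8.8, 33.75), (8.5, 8.8, 33.75), (9.5, 8.8, 33.75), (10.5, 8.8, 33.75), (11.5, 8.8, 33.75), (12.5, 8.8, 33.75), (13.5, 8.8, 33.75), (14.5, 8.8, 33.75), (15.5, 8.8, 33.75)]
6 2 [(-1.5, 0.5, 18.5), (-0.5, 1.3, 18.0), (0.5, 1.3, 18.0), (1.5, 1.3, 18.0), (2.5, 1.3, 18.0), (3.5, 0.5, 18.75), (9.0, 11.2, 33.75), (10.0, 11.2, 33.75), (11.0, 11.2, 33.75), (12.0, 11.2, 33.75), (13.0, 11.2, 33.75), (14.0, 11.2, 33.75), (15.0, 11.2, 33.75)]
6 4 [(-1.5, 0.3, 21.0), (-0.5, 1.0, 20.25), (0.5, 1.2, 20.25), (1.5, 1.2, 20.25), (2.5, 1.2, 20.25), (3.5, 1.3, 20.5), (4.5, 1.0, 20.75), (5.5, 0.2, 21.5), (10.0, 12.9, 33.75), (11.0, 13.7, 33.75), (12.0, 13.7, 33.75), (13.0, 13.7, 33.75), (14.0, 13.7, 33.75), (15.0, 13.7, 33.75)]
6 6 [(-1.0, 0.4, 23.0), (0.0, 0.9, 22.75), (1.0, 1.1, 22.75), (2.0, 1.1, 22.75), (3.0, 1.1, 22.75), (4.0, 1.2, 23.0), (5.0, 1.3, 23.0), (6.0, 1.1, 23.25), (7.0, 0.4, 24.0), (10.5, 12.1, 33.75), (11.5, 12.1, 33.75), (12.5, 12.1, 33.75), (13.5, 12.1, 33.75), (14.5, 12.1, 33.75), (1
[... 2291 characters left out ...]
0, 0.7, 27.5), (6.0, 0.8, 27.75), (7.0, 1.0, 27.75), (8.0, 1.0, 27.75), (9.0, 1.1, 28.0), (10.0, 1.2, 28.0), (11.0, 1.2, 28.0), (12.0, 1.4, 28.25), (13.0, 1.5, 28.25), (14.0, 1.5, 28.5), (15.0, 7.0, 33.75)]
9 12 [(3.5, 0.4, 29.75), (4.5, 0.6, 30.0), (5.5, 0.6, 30.0), (6.5, 0.8, 30.25), (7.5, 0.9, 30.25), (8.5, 0.9, 30.5), (9.5, 1.1, 30.5), (10.5, 1.1, 30.5), (11.5, 1.3, 30.75), (12.5, 1.4, 30.75), (13.5, 1.5, 31.0), (14.5, 1.6, 31.0), (15.5, 4.4, 33.75)]
9 14 [(4.0, 0.3, 32.25), (5.0, 0.4, 32.5), (6.0, 0.5, 32.5), (7.0, 0.7, 32.75), (8.0, 0.8, 32.75), (9.0, 0.9, 33.0), (10.0, 1.0, 33.0), (11.0, 1.2, 33.25), (12.0, 1.3, 33.25), (13.0, 1.4, 33.5), (14.0, 1.5, 33.5), (15.0, 1.6, 33.75)]
9 16 []
```

Request:
{"method": "move_arm", "body": {"deltas": [[[0,-1,0],[0,0,-4],1],[[0,-2,0],[0,0,-7.6],1],[[0,-3,0],[0,0,-10.7],1],[[0,-4,0],[0,0,-13.7],1],[[0,-4,0],[0,0,-13.7],1],[[0,-4,0],[0,0,-13.7],1]]}}

```text
time: 3.75
eef_pos: [0.503, 0.0844, 0.0665]
eef_rot: [0.576, 0.817, -0.02, 0.029]
ft_force: [0.6, 0.8, -0.7]
grip_width: 0.391
gripper_force: 59.7
```

```bash
python3 -c "
from h import *
s=st();save('scene','s1.png');save('wrist','w4.png');im=cv2.imread('pics/s1.png')[180:280,300:460];a=cv2.resize(im,None,fx=3.5,fy=3.5,interpolation=cv2.INTER_CUBIC);b=cv2.imread('pics/w4.png')[:250,150:500];h=350
cv2.imwrite('pics/m1.png',np.vstack([a[:,:350*1+210],cv2.copyMakeBorder(b,0,0,0,210,0)]))"
```

```text
3.75 pos [0.503  0.0844 0.0665] yaw 109.6 z [ 0.023 -0.066 -0.998] F [ 0.6  0.8 -0.7] M [ 0.15  0.06 -0.01] g 0.391 59.7
```

View pics/m1.png

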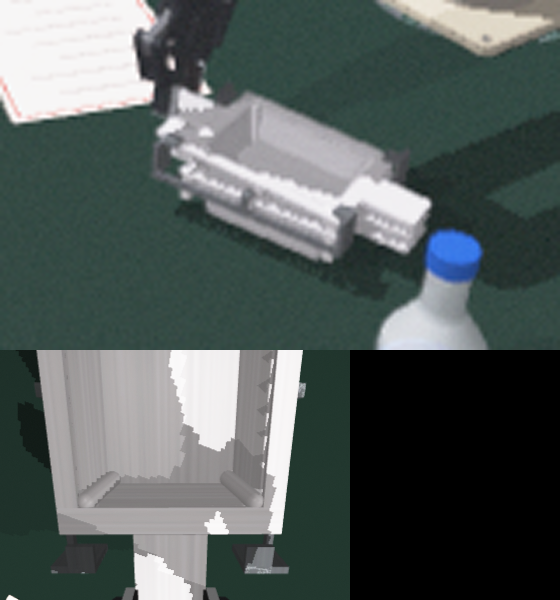

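The top tray's free end has risen by itself at (190,100). The tongues below stay in place, the lips have not moved, and the force is small. I'll carry on tipping and drawing it out.

Request:
{"method": "move_arm", "body": {"deltas": [[[0,-1,0],[-0.6,0,-3.1],1],[[0,-2,0],[-1.3,0,-6.2],1],[[0,-3,0],[-2.1,0,-9.3],1],[[0,-4,0],[-2.9,0,-12.4],1],[[0,-5,0],[-4.1,0,-15.5],1],[[0,-6,0],[-5.4,0,-18.5],1],[[0,-6,0],[-5.4,0,-18.5],1]]}}

```text
time: 4.55
eef_pos: [0.5047, 0.0805, 0.0858]
eef_rot: [0.574, 0.814, -0.05, 0.072]
ft_force: [-0.0, -0.2, -0.5]
grip_width: 0.397
gripper_force: 59.7
```

Request:
{"method": "move_arm", "body": {"deltas": [[[0,0,0],[-2,0,0],1],[[0,0,0],[-4,0,0.4],1],[[0,0,0],[-5,0,0.4],1],[[0,0,0],[-5,0,0.4],1]]}}

```text
time: 4.95
eef_pos: [0.5061, 0.0751, 0.0856]
eef_rot: [0.575, 0.814, -0.05, 0.071]
ft_force: [0.1, 0.0, -0.2]
grip_width: 0.391
gripper_force: 59.7
```

```bash
python3 -c "
from h import *
s=st();save('scene','s2.png');save('wrist','w5.png');im=cv2.imread('pics/s2.png')[180:280,300:460];a=cv2.resize(im,None,fx=3.5,fy=3.5,interpolation=cv2.INTER_CUBIC);b=cv2.imread('pics/w5.png')[:250,150:500];h=350
cv2.imwrite('pics/m2.png',np.vstack([a[:,:350*1+210],cv2.copyMakeBorder(b,0,0,0,210,0)]))"
```

```text
4.95 pos [0.5061 0.0751 0.0856] yaw 109.53 z [ 0.058 -0.164 -0.985] F [ 0.1  0.  -0.2] M [ 0.04  0.06 -0.01] g 0.391 59.7
```

View pics/m2.png

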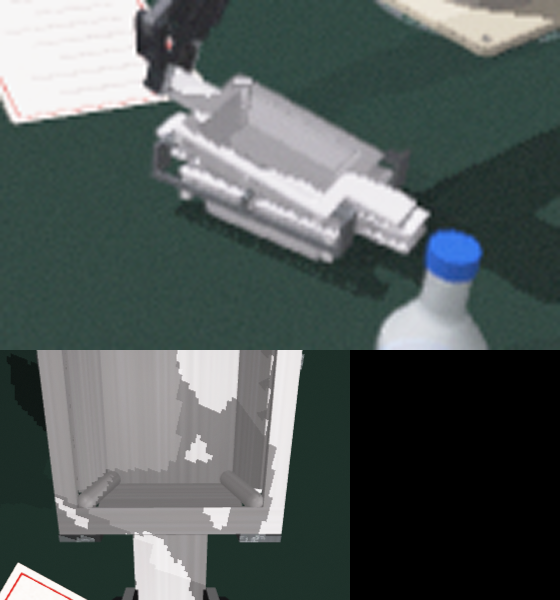

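Request:
{"method": "move_arm", "body": {"deltas": [[[0,0,0],[-3,0,-0.6],1],[[0,0,0],[-5.4,0,-1.6],1],[[0,0,0],[-6.2,0,-6.5],1],[[0,0,0],[-7,0,-11],1],[[0,0,0],[-9.5,0,-25],1],[[0,0,0],[-12,0,-38.5],1],[[0,0,0],[-18.8,0,-78],1],[[0,0,0],[-18.8,0,-78],1]]}}

```text
time: 5.85
eef_pos: [0.5116, 0.0714, 0.1734]
eef_rot: [0.575, 0.814, -0.047, 0.075]
ft_force: [0.6, 0.9, -0.3]
grip_width: 0.392
gripper_force: 60.1
```

```bash
python3 -c "
from h import *
s=st();save('scene','s3.png');save('wrist','w6.png');im=cv2.imread('pics/s3.png')[150:290,300:460];a=cv2.resize(im,None,fx=3,fy=3,interpolation=cv2.INTER_CUBIC);b=cv2.imread('pics/w6.png')[:170,80:560]
cv2.imwrite('pics/m3.png',np.vstack([a,b]))
goal([.45,-.15,.2],75);goal([.416,-.270,.10],74.5)"
```

```text
5.85 pos [0.5116 0.0714 0.1734] yaw 109.47 z [ 0.069 -0.162 -0.984] F [ 0.6  0.9 -0.3] M [-0.01 -0.07  0.03] g 0.392 60.1
turn [ 3.28  9.67 34.46] shift [-191.2 -129.7    1.4]
turn [ 3.32  9.66 34.96] shift [-273.9 -202.4  117.2]
```

View pics/m3.png

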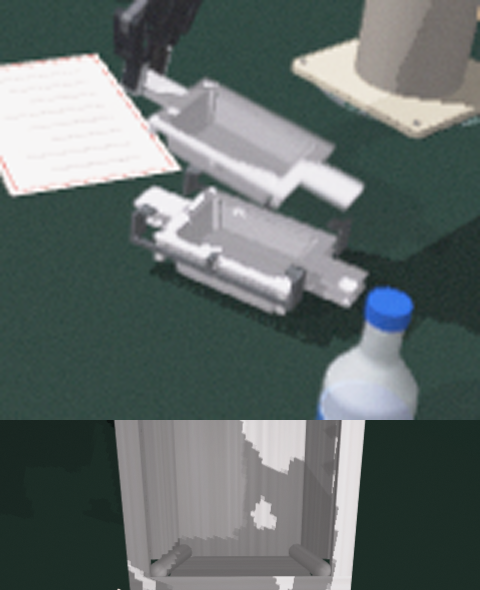

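The top tray hangs free, gripped firmly, with the same pose in the hand as before. The stack below is undisturbed in its place at (240,250). Next I'll refine the sheet's pose and work out the carry.

Run:
```python
from h import *
im=cv2.imread('pics/top0.png');g=im[:,:,1].copy()
m=(g>120).astype(np.uint8);n,l,sx,c=cv2.connectedComponentsWithStats(cv2.morphologyEx(m,cv2.MORPH_CLOSE,np.ones((5,5))))
k=l[250,380];print(sx[k])
ys,xs=np.where(l==k);P=toplane('top',np.c_[xs,ys],0)[:,:2].astype(np.float32)
r=cv2.minAreaRect(P*1000);print(r)
cx=np.array(r[0])/1000
a=-105.5;e=np.array([np.cos(np.radians(a)),np.sin(np.radians(a))])
t=cx+.1085*e;print(t)
st();goal([*t,.15],a+180);goal([.47,-.1,.18],95)
```

```text
[ 319  202  129  102 8852]
((444.4007263183594, -164.89927673339844), (304.4813537597656, 204.63584899902344), 72.82635498046875)
[ 0.41540536 -0.26945318]
5.95 pos [0.5092 0.0711 0.1686] yaw 109.52 z [ 0.063 -0.163 -0.985] F [ 0.1  0.3 -2.9] M [-0.02  0.02  0.  ] g 0.391 60.0
turn [ 3.32  9.66 34.96] shift [-281.9 -202.6   67.9]
turn [ 1.53  9.96 14.51] shift [-147.9  -94.2   14.2]
```

Request:
{"method": "move_arm", "body": {"deltas": [[[0.2,0.6,2],[-14,-10,3],1],[[0.5,1.6,6],[-42,-30,10],1],[[0.8,2.6,9],[-72,-52,17],1],[[1.1,3.5,12.5],[-102,-73,24],1],[[1.4,4.4,16],[-132,-95,31],1],[[1.8,5.3,19],[-160,-115,38],1],[[2.0,6.0,21.5],[-180,-129,43],1],[[2.2,6.4,23],[-190,-137,46],1]]}}

```text
time: 6.75
eef_pos: [0.4426, -0.1607, 0.1527]
eef_rot: [0.73, 0.683, -0.019, 0.023]
ft_force: [0.6, 0.7, -2.3]
grip_width: 0.387
gripper_force: 60.0
```

```bash
python3 -c "
from h import *
st();goal([.415,-.27,.1],74.4)"
```

```text
6.75 pos [ 0.4426 -0.1607  0.1527] yaw 86.23 z [ 0.003 -0.059 -0.998] F [ 0.6  0.7 -2.3] M [-0.13 -0.   -0.03] g 0.387 60.0
turn [ 0.76  3.33 11.84] shift [-107.5  -20.8   59. ]
```

Request:
{"method": "move_arm", "body": {"deltas": [[[0.15,0.6,2],[-19,-4,8],1],[[0.3,1.3,4.7],[-43,-8,20],1],[[0.45,2,7],[-66,-13,33],1],[[0.6,2.7,9.5],[-88,-17,46],1],[[0.76,3.3,11.3],[-101,-20,55],1],[[0.76,3.3,11.8],[-107.5,-21,59],1],[[0.76,3.3,11.8],[-107.5,-21,59],1],[[0.76,3.3,11.8],[-107.5,-21,59],1]]}}

```text
time: 7.55
eef_pos: [0.4167, -0.2676, 0.1009]
eef_rot: [0.795, 0.607, 0.0, 0.001]
ft_force: [0.0, 0.4, -1.4]
grip_width: 0.392
gripper_force: 60.0
```

```bash
python3 -c "
from h import *
st();goal([.415,-.27,.03],74.4)"
```

```text
7.55 pos [ 0.4167 -0.2676  0.1009] yaw 74.71 z [ 0.001 -0.001 -1.   ] F [ 0.   0.4 -1.4] M [-0.19 -0.01  0.  ] g 0.392 60.0
turn [0.08 0.02 0.31] shift [-2.7 -1.2 70.9]
```

Request:
{"method": "move_arm", "body": {"deltas": [[[0,0,0.2],[-1,0,12],1],[[0,0,0.3],[-2,-1,28],1],[[0,0,0.3],[-2.5,-1,44],1],[[0,0,0.3],[-2.5,-1,56],1],[[0,0,0.3],[-2.5,-1,65],1],[[0,0,0.3],[-2.5,-1,70],1],[[0,0,0.3],[-2.5,-1,71],1],[[0,0,0.3],[-2.5,-1,71],1]]}}

```text
time: 8.35
eef_pos: [0.4154, -0.2705, 0.0301]
eef_rot: [0.797, 0.604, 0.0, 0.001]
ft_force: [-0.3, 0.3, 0.2]
grip_width: 0.389
gripper_force: 60.2
```

Request:
{"method": "move_arm", "body": {"deltas": [[[0,0,0],[0,0,1],1],[[0,0,0],[0,0,2],1],[[0,0,0],[0,0,3],1],[[0,0,0],[0,0,3],1]]}}

```text
time: 8.75
eef_pos: [0.4153, -0.2706, 0.027]
eef_rot: [0.797, 0.604, 0.0, 0.001]
ft_force: [0.8, 0.0, -0.8]
grip_width: 0.394
gripper_force: 60.3
```

Request:
{"method": "move_arm", "body": {"deltas": [[[0,0,0],[0,0,0.7],1],[[0,0,0],[0,0,1.4],1],[[0,0,0],[0,0,1.4],1]]}}

```text
time: 9.05
eef_pos: [0.4154, -0.2708, 0.0257]
eef_rot: [0.797, 0.604, 0.0, 0.001]
ft_force: [-1.3, -1.1, 1.8]
grip_width: 0.388
gripper_force: 60.6
```

```bash
python3 -c "
from h import *
for _ in range(4): robot.get_image('top');st()"
```

```text
9.1 pos [ 0.4154 -0.2707  0.0258] yaw 74.36 z [ 0.002 -0.002 -1.   ] F [-0.3 -1.9  1.7] M [-0.14  0.14 -0.04] g 0.393 60.6
9.15 pos [ 0.4154 -0.2707  0.0258] yaw 74.36 z [ 0.002 -0.002 -1.   ] F [-0.9 -2.6  2.1] M [-0.22  0.14  0.03] g 0.393 60.6
9.2 pos [ 0.4154 -0.2707  0.0257] yaw 74.36 z [ 0.002 -0.002 -1.   ] F [-1.  -0.6  1.6] M [-0.22  0.13 -0.01] g 0.39 60.6
9.25 pos [ 0.4153 -0.2707  0.0257] yaw 74.36 z [ 0.002 -0.002 -1.   ] F [-0.6 -2.9  2.3] M [-0.25  0.2  -0.  ] g 0.393 60.6
```

Request:
{"method": "move_arm", "body": {"deltas": [[[0,0,0],[0,0,0.4],1],[[0,0,0],[0,0,0.8],1],[[0,0,0],[0,0,0.8],1]]}}

```text
time: 9.55
eef_pos: [0.4154, -0.2708, 0.0249]
eef_rot: [0.797, 0.604, 0.0, 0.001]
ft_force: [-1.2, -2.5, 5.1]
grip_width: 0.393
gripper_force: 60.8
```

```bash
python3 -c "
from h import *
for _ in range(3): robot.get_image('top');s=st()
save('wrist','w8.png')"
```

```text
9.6 pos [ 0.4154 -0.2708  0.0249] yaw 74.36 z [ 0.002 -0.002 -1.   ] F [-0.4 -3.4  5. ] M [-0.49  0.2   0.02] g 0.392 60.8
9.65 pos [ 0.4154 -0.2708  0.0249] yaw 74.36 z [ 0.002 -0.002 -1.   ] F [-1.3 -3.1  5.6] M [-0.44  0.07 -0.02] g 0.394 60.8
9.7 pos [ 0.4154 -0.2707  0.0249] yaw 74.36 z [ 0.002 -0.002 -1.   ] F [-0.5 -3.1  4.4] M [-0.44  0.07  0.01] g 0.388 60.8
```

Near-edge contact is at the expected height, with a light force, so I'll release.

Request:
{"method": "move_arm", "body": {"deltas": [[[0,0,0],[0,0,0],0.15],[[0,0,0],[0,0,0],0.1],[[0,0,0],[0,0,0],0],[[0,0,0],[0,0,0],-0.15],[[0,0,0],[0,0,0],-0.15]]}}

```text
time: 10.25
eef_pos: [0.415, -0.2702, 0.0244]
eef_rot: [0.797, 0.604, 0.0, 0.001]
ft_force: [-0.2, 0.2, 0.3]
grip_width: 0.578
gripper_force: 0.0
```

Request:
{"method": "move_arm", "body": {"deltas": [[[0,0,0],[0,0,-5],-0.15],[[0,0,0],[0,0,-15],-0.15],[[0,0,0],[0,0,-40],-0.15],[[0,0,0],[-40,0,-80],-0.15],[[0,0,0],[-60,0,-130],-0.15],[[0,0,0],[-60,0,-150],-0.15],[[0,0,0],[-60,0,-150],-0.15]]}}

```text
time: 10.95
eef_pos: [0.4009, -0.3315, 0.1817]
eef_rot: [0.797, 0.604, 0.001, 0.006]
ft_force: [0.1, -0.9, 0.8]
grip_width: 0.573
gripper_force: 0.0
```

```bash
python3 -c "
from h import *
s=st();t=save('top','t9.png');im=cv2.imread('pics/t9.png')[190:310,190:460];a=cv2.resize(im,None,fx=2.6,fy=2.6,interpolation=cv2.INTER_CUBIC)
save('scene','s9.png');b=cv2.resize(cv2.imread('pics/s9.png')[150:270,260:460],None,fx=2.3,fy=2.3,interpolation=cv2.INTER_CUBIC)
b=cv2.copyMakeBorder(b,0,0,0,a.shape[1]-b.shape[1],0);cv2.imwrite('pics/m9.png',np.vstack([a,b]))"
```

```text
10.95 pos [ 0.4009 -0.3315  0.1817] yaw 74.27 z [ 0.009 -0.009 -1.   ] F [ 0.1 -0.9  0.8] M [0.01 0.01 0.02] g 0.573 0.0
```

View pics/m9.png

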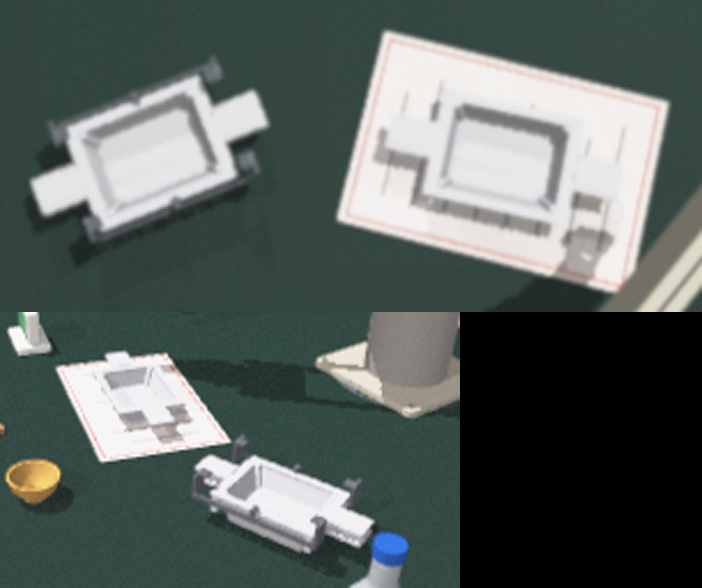

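The tray stands upright in the middle of the sheet, aligned with it, around (505,157) in the upper part. The next tray and its keeper are still in place, and the other things are untouched.

```bash
python3 -c "
from h import *
print(toplane('top',[(190+505/2.6,190+157/2.6)],.033));print(robot.sign_off())"
```

```text
[[ 0.44395188 -0.16279952  0.033     ]]
the job is handed in; nothing more can be done
None
```

The top tray was drawn out from under the lips and set down upright and aligned, within about 4 mm of the sheet's centre by the last picture; the next tray looked unmoved, and the job was handed in at about 11 s.

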